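# Meter a dose of buttons from the slide-gate hopper

### The job

Slide the scoop under the hopper's spout, then draw the hopper's slide gate out by its red grip until you feel it come up against the brass dose stop, without forcing it, so that the two pairs of buttons at the posts' end drop into the scoop. Then push the gate fully shut again and leave the scoop standing flat under the spout with the four buttons in it, the other four still in the hopper. Leave the other things on the bench alone.

Things in the scene. Friction and masses are not known exactly. Their poses are not given: they have to be found in the camera images.
- hopper: grey sheet-metal button hopper on two dark posts at its +x end, bolted to the bench. Origin on the bench straight below its spout's middle, z up; its gate pulls out towards -x. Four pockets, each 22 (x) x 42 (y), in a row with centres at x = +37.5, +12.5, -12.5, -37.5; their floor is the gate (top at z = 104). Foot plate 10 high, x = 69 to 145, y = +-63; posts to z = 230.
- hopper_lip (a point): middle of the front lip of the hopper's flared mouth, at x = -128, z = 265 (mm, hopper frame), 48 wide. The front wall stands upright at x = -51.5 from z = 105 to 155, then flares out to this lip, so it overhangs the shut gate's grip: a hand cannot come straight down there, it must lean out towards -x, fingers pointing down and towards +x, about 40 degrees from vertical.
- spout (a point): middle of the spout's lower edge, z = 56, on the hopper's z axis; spout 54 (x) x 50 (y) outside. The bench below is free and open to the hopper's +y (robot's) and -y sides. Lowest parts over the bench beside the spout: two gate rails at y = +-36 to +-47, z = 96 to 108, x = -160 to +74, tied by bars at x = -155 and +68, z = 86 to 96.
- gate: steel slide gate, 72 wide, 4 thick; axes as the hopper's. Shut, its origin is at (0, 0, 100) in the hopper's frame, a dead end of travel; it slides along hopper -x. It uncovers the pockets from the posts' end: the second pair has dropped by 46 to 50 mm of opening, the third would at about 61. Friction about 3 N; it stays where it is left. A lug at its +y edge rides over the rail and meets the stop.
- gate_grip (a point): middle of the red upright grip on the gate's outer end, a block 14 wide (hopper y), 26 long (hopper x), 44 high (z = 110 to 154); the point is at x = -85, z = 132 in the hopper's frame when the gate is shut. 24 mm are free on either side of it; the pocket wall is 20 mm behind it (+x).
- stop: brass dose stop on the +y rail, block 18 long (x), 16 wide, 20 high, origin under its centre at (-131, 42, 108) in the hopper's frame. A tight screw with a rubber tip (11 across) goes through it towards +x; how far the worker has it set is not measured: the tip meets the gate's lug at some opening from 46 to 55 mm. The rubber yields about 1 mm per 8 N; more than about 25 N is forcing it.
- scoop: loose catch scoop: open aluminium pan 86 (x) x 106 (y) x 36 high, walls and floor 3, with a straight wooden handle towards -x, 18 wide and 18 high, from x = -41 to -151, z = 18 to 36. Origin under the pan's middle. About 0.25 kg. It fits below the spout with its handle pointing to the hopper's +y side (scoop yaw = hopper yaw - 90 degrees).
- scoop_grip (a point): point on the middle of the scoop's handle, 115 mm from the pan's middle (x = -115), z = 27; keeping the hand here keeps it clear of the hopper
- reed_plate: bystander: slotted steel reed plate 170 x 42 x 5 lying flat, origin under its centre
- screw_jar: bystander: closed glass jar, diameter 60, height 60, origin under its centre
- screwdriver: bystander: screwdriver lying on the bench, origin near its middle
- glue_bottle: bystander: white bottle, diameter 48, height 140, origin under its centre
- end_frame: bystander: hexagonal dark wooden end frame of a concertina, about 170 across, 45 high, origin under its centre
- button_1: one of eight loose white instrument buttons, diameter 16, height 12, 12 g, origin under its centre; at the start it lies flat in the hopper, one of the pair in the first pocket counted from the posts (hopper x about +37.5 mm)
- button_2: one of eight loose white instrument buttons, diameter 16, height 12, 12 g, origin under its centre; at the start it lies flat in the hopper, one of the pair in the first pocket counted from the posts (hopper x about +37.5 mm)
- button_3: one of eight loose white instrument buttons, diameter 16, height 12, 12 g, origin under its centre; at the start it lies flat in the hopper, one of the pair in the second pocket counted from the posts (hopper x about +12.5 mm)
- button_4: one of eight loose white instrument buttons, diameter 16, height 12, 12 g, origin under its centre; at the start it lies flat in the hopper, one of the pair in the second pocket counted from the posts (hopper x about +12.5 mm)
- button_5: one of eight loose white instrument buttons, diameter 16, height 12, 12 g, origin under its centre; at the start it lies flat in the hopper, one of the pair in the third pocket counted from the posts (hopper x about -12.5 mm)
- button_6: one of eight loose white instrument buttons, diameter 16, height 12, 12 g, origin under its centre; at the start it lies flat in the hopper, one of the pair in the third pocket counted from the posts (hopper x about -12.5 mm)
- button_7: one of eight loose white instrument buttons, diameter 16, height 12, 12 g, origin under its centre; at the start it lies flat in the hopper, one of the pair in the fourth pocket counted from the posts (hopper x about -37.5 mm)
- button_8: one of eight loose white instrument buttons, diameter 16, height 12, 12 g, origin under its centre; at the start it lies flat in the hopper, one of the pair in the fourth pocket counted from the posts (hopper x about -37.5 mm)

How it is judged:
By the outcome, as a careful person would: the job done as asked, in the order asked, and still so for the second after the job is handed in, with the robot touching nothing.
It also fails if it takes over 64 s, if anything falls off the work surface, if the arm or the gripper's body presses on something with over 40 N, if the wrist force passes 120 N, or if a joint passes its speed limit or range.

### The arm

A 6-joint arm with a two-finger parallel gripper is mounted at the origin on the work surface. World frame = base frame: x ahead of the robot, y to its left, z up, the work surface at z = 0. Lengths are in m, angles in rad, forces in N, time in s.
With the tool pointing down it reaches from about 0.15 to 0.775 m from the base axis. Payload 6.1 kg.
Tool frame: the origin (TCP) lies at the very end of the fingers, on their centre line; the grasp point (between the pads) lies 19 mm behind it; z points along the fingers, y is the line along which they close (so a half turn about z gives the same grasp; the last joint's range is limited). The gripper opens to 85 mm and grips with 20 to 120 N. Pads are 22 mm wide; open, the fingers measure 114 mm over their backs; the gripper's body (76 mm by 85 mm) begins 54 mm behind the grasp point. The pads swing forward as they close: fully open they stand 13 mm farther back than shut.
Start: joints at [1.206, 0.126, -0.04, 1.405, 0, 1.571], TCP at [0.187, 0.49, 0.208] pointing down, gripper open.
Joint ranges: [-2.72, 2.72], [-0.95, 1.95], [-1.27, 1.35], [-1.78, 2.02], [-1.46, 1.47], [-3.14, 3.14]. Speed limits (rad/s): [2.39, 2.39, 3.01, 3.14, 3.14, 3.14].

### API

Orientations are given as a unit quaternion [w, x, y, z].
In Python, from workcell import status, imaging, order gives the robot as it stands.
- The arm moves only by the shell command python3 -m jog 'ROWS' [FORCE]. ROWS is JSON, a list of rows, each a list of 7 numbers: the shift along the tool's x, y, z in cm, then the turn, a rotation vector about the tool's x, y, z in rad, then the finger opening in cm, from 0 to 8.54. A call has 1 to 8 rows; each row shifts and turns the commanded pose from where the row before left it, along the tool's axes as they then stand; what a row does not reach is not made up. A row lasts 1/8 s, in which the tool goes at most 62.5 mm and 10.7 degrees, less where a joint would pass 70% of its speed; a pose out of reach is approached as far as the arm can. A call is refused whole if a number of a shift passes 6.25 or a number of a turn 0.188, either way. A call with a gripper value outside its range is refused whole. The fingers move at their own pace and stop on an object; FORCE is the grip in N (left out, the last holds). Time passes only in rows, so rows that do not move let the fingers close. It gives the time, the measured TCP pose, the force, the opening and the grip force at its end, in the units of the state.
- status.sense(): the state, without advancing time (a new reading comes with each control period).
- imaging.grab_frame(name): name is "scene" or "side" or "wrist"; returns a dict with "color" (480x640x3 uint8, blue, green, red), "fx", "fy", "cx", "cy" (pixels), "position" and "attitude" of the camera in the world. Camera axes: x right, y down, z forward; pixel columns grow to the right and rows downward; lengths in m; the calibration is good to about 2 mm. The wrist camera is an equidistant fisheye: a pixel r from the principal point sees the ray r / f radians off the axis. A picture is of the moment at which its call begins. There is no depth.
- order.job_done(): hands the job in; it is judged then, once.
The state is a dict: "t": time; "qpos": joint angles; "joint_velocities": joint speeds; "effort": joint torques, N m; "tcp_pos": TCP position; "eef_rot": TCP orientation; "force": force on the tool from outside, world axes, zero at the start; "moment": the same for the moment, N m; "gripper_width": finger opening in m; "gripper_force": force on a finger pad.
Only numpy, scipy, OpenCV 4.12 (cv2) and the standard library are available. Lean on these libraries where they do the work, as an engineer would, in place of code of your own. Each camera call takes 0.05 s, during which the arm holds its last target. There are 200 camera calls.

## Working session

There is one attempt and no reset: what is moved stays moved. The work goes in short steps, Python scripts to look and compute and a shell command to move; the robot and the scene stay as the last step left them, time stands still between calls to the robot, and variables do not carry over. Pictures are saved under pics/ and viewed, at most 10 in all, crops included, and the job is handed in when it is done.

```bash
mkdir -p pics; ls; python3 - <<'E'
from workcell import status, imaging, order
import cv2
s=status.sense(); print({k:s[k] for k in('t','tcp_pos','eef_rot','force','gripper_width')})
for n in("scene","side"):
    f=imaging.grab_frame(n); cv2.imwrite(f"pics/{n}0.png",f["color"]); print(n,{k:f[k] for k in f if k!="color"})
E
```

```text
pics
{'t': 0.0, 'tcp_pos': array([0.18715887, 0.49002392, 0.20692492]), 'eef_rot': array([-1.33870706e-04,  1.81403305e-01,  9.83408456e-01, -7.94603045e-04]), 'force': array([0.69634588, 0.15129227, 0.39097031]), 'gripper_width': 0.0850254154297216}
scene {'fx': 524.4516936162343, 'fy': 524.4516936162343, 'cx': 329.7321719952082, 'cy': 237.82551345581956, 'position': array([1.37742759, 1.11330311, 1.07612902]), 'attitude': array([-0.14869279,  0.26110774,  0.84351412, -0.44519337])}
side {'fx': 566.1232928598009, 'fy': 566.1232928598009, 'cx': 321.7261397365095, 'cy': 239.6944177220566, 'position': array([ 0.19479073, -0.85017676,  1.20050686]), 'attitude': array([-0.35104779,  0.91044116, -0.20221119,  0.08350435])}
```

View pics/scene0.png

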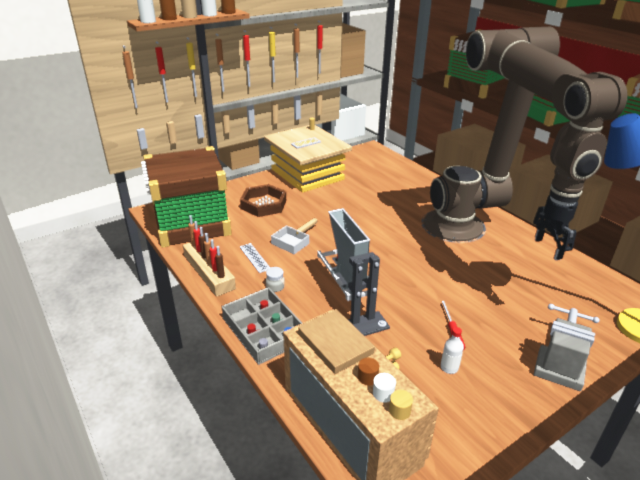

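View pics/side0.png

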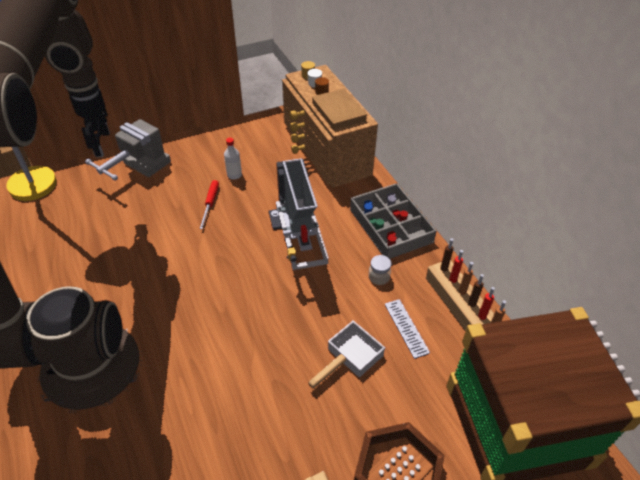

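The scene view shows the hopper at about (355,270) and the scoop at (290,238). In the side view the hopper is at (297,220), with its grip at (303,237), the brass stop at (291,252), the scoop at (356,348) and its handle end at (312,386). I'll zoom in on both.

```bash
python3 - <<'E'
import cv2,numpy as np
a=cv2.imread('pics/side0.png')[145:395,255:405]; b=cv2.imread('pics/scene0.png')[195:345,230:400]
A=cv2.resize(a,None,fx=2.4,fy=2.4,interpolation=cv2.INTER_CUBIC)
B=cv2.resize(b,None,fx=2.5,fy=2.5,interpolation=cv2.INTER_CUBIC)
c=np.zeros((600,800,3),np.uint8); c[:A.shape[0],:A.shape[1]]=A; c[:B.shape[0],370:370+B.shape[1]]=B
cv2.imwrite('pics/crop0.png',c)
E
cat > h.py <<'E'
import numpy as np
from scipy.spatial.transform import Rotation as R
from workcell import status, imaging
CAM={'scene':(524.45169,329.73217,237.82551,[1.37742759,1.11330311,1.07612902],[-0.14869279,0.26110774,0.84351412,-0.44519337]),
'side':(566.12329,321.72614,239.69442,[0.19479073,-0.85017676,1.20050686],[-0.35104779,0.91044116,-0.20221119,0.08350435])}
def rot(q): return R.from_quat(np.roll(q,-1))
def ray(n,u,v):
    f,cx,cy,p,q=CAM[n]; return np.array(p),rot(q).apply([(u-cx)/f,(v-cy)/f,1])
def onz(n,u,v,z):
    p,d=ray(n,u,v); return p+d*(z-p[2])/d[2]
def proj(n,X):
    f,cx,cy,p,q=CAM[n]; c=rot(q).inv().apply(np.asarray(X)-p); return np.c_[cx+f*c[...,0]/c[...,2],cy+f*c[...,1]/c[...,2]]
def tri(*obs):
    A=np.zeros((3,3));b=np.zeros(3)
    for n,u,v in obs:
        p,d=ray(n,u,v); d/=np.linalg.norm(d); M=np.eye(3)-np.outer(d,d); A+=M; b+=M@p
    return np.linalg.solve(A,b)
E
```

```text
(no output)
```

View pics/crop0.png

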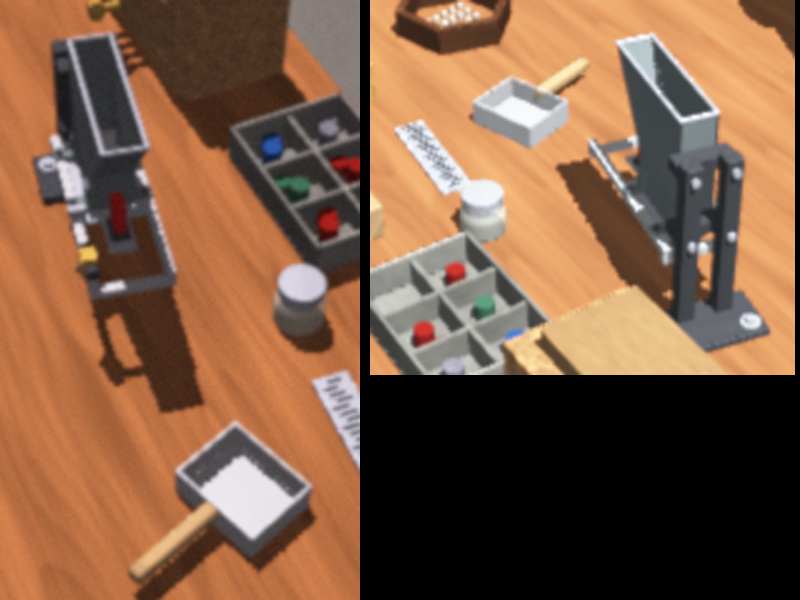

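```bash
cat > fit.py <<'E'
from h import *
from scipy.optimize import least_squares
def S(c): return ('side',c[0]/2.4+255-.3,c[1]/2.4+145-.3)
def C(c): return ('scene',(c[0]-370)/2.5+230-.3,c[1]/2.5+195-.3)
hop=[((-128,-24,265),S((145,148))),((-128,24,265),S((98,152))),((-85,0,154),S((118,200))),((-131,42,118),S((88,260))),
 ((145,63,10),C((769,327))),((-128,-24,265),C((618,42))),((-128,24,265),C((655,36))),((-160,-47,108),S((172,275)))]
sc=[((43,53,36),S((235,424))),((43,-53,36),S((311,490))),((-43,-53,36),S((251,548))),((-43,53,36),S((177,474))),((-151,0,27),S((135,575)))]
sc+=[((43,53,36),C((474,107))),((43,-53,36),C((533,137))),((-43,-53,36),C((568,96))),((-151,0,27),C((585,65)))]
def fit(o,x0):
    P=np.array([a for a,_ in o])/1e3
    def res(x):
        W=R.from_euler('z',x[2]).apply(P)+[x[0],x[1],0]
        return np.concatenate([proj(b[0],w[None])[0]-b[1:] for w,(a,b) in zip(W,o)])
    r=least_squares(res,x0,loss='soft_l1'); print(r.x.round(4),np.degrees(r.x[2]).round(2)); print(r.fun.reshape(-1,2).round(1).tolist()); return r.x
fit(hop,[.5,.0,1.6]); fit(sc,[.5,-.2,.7])
E
python3 fit.py
```

```text
[0.6038 0.1475 1.3436] 76.98
[[0.3, 0.2], [-0.1, 1.4], [-1.2, -0.5], [-1.3, -0.4], [-0.0, 0.7], [-0.6, -0.4], [-0.7, -0.8], [0.4, -1.0]]
[ 0.5874 -0.2379  0.2993] 17.15
[[0.8, -0.2], [0.5, 0.1], [-0.2, -2.3], [-0.7, -0.9], [-2.3, 1.5], [20.8, 7.4], [-25.1, -15.3], [-23.0, -8.9], [-0.1, -1.6]]
```

```bash
sed -i 's/^sc+=.*/sc+=[((43,53,36),C((533,119+3))),((43,-53,36),C((474,105))),((-43,53,36),C((568,96))),((-43,-53,36),C((512,78))),((-151,0,27),C((585,65)))]/' fit.py; python3 fit.py
```

```text
[0.6038 0.1475 1.3436] 76.98
[[0.3, 0.2], [-0.1, 1.4], [-1.2, -0.5], [-1.3, -0.4], [-0.0, 0.7], [-0.6, -0.4], [-0.7, -0.8], [0.4, -1.0]]
[ 0.5862 -0.2376  0.3178] 18.21
[[-0.2, -0.1], [0.1, -0.3], [-0.1, -2.2], [-1.2, -0.4], [-2.0, 2.4], [-2.1, 1.3], [-1.2, -2.4], [-0.5, 1.0], [-0.6, -1.8], [-0.4, -1.9]]
```

```bash
cat >> h.py <<'E'
def delta(p, Rt=None, s=None):
    "shift in current tool axes (cm) to world point p; turn vector to orientation Rt"
    s=s or status.sense(); T=rot(s['eef_rot'])
    print('t',round(s['t'],2),'tcp',s['tcp_pos'].round(4),'F',s['force'].round(1),'w',round(s['gripper_width'],4),'q',s['qpos'].round(2))
    print('shift cm',(T.inv().apply(np.asarray(p)-s['tcp_pos'])*100).round(2), 'turn',None if Rt is None else (T.inv()*Rt).as_rotvec().round(4))
def down(yawx):  # tool pointing down, tool x at yaw (deg)
    c,s=np.cos(np.radians(yawx)),np.sin(np.radians(yawx))
    return R.from_matrix(np.array([[c,s,0],[s,-c,0],[0,0,-1]]).T)
HOP=np.array([.6038,.1475,1.3436])
def hop(x,y,z): return R.from_euler('z',HOP[2]).apply(np.array([x,y,z])/1e3)+[HOP[0],HOP[1],0]
E
python3 -m jog '[[0,0,0,0,0,-0.171,8.5],[0,0,0,0,0,-0.171,8.5],[0,0,0,0,0,-0.171,8.5],[0,0,0,0,0,-0.171,8.5]]'
python3 -c "
from h import *
delta([.477,-.274,.1],down(198.2))"
```

```text
t: 0.6
tcp_pos: [0.1872, 0.4902, 0.2072]
eef_rot: [-0.0, -0.162, 0.987, -0.0]
force: [-0.4, 0.3, 0.3]
gripper_width: 0.085
gripper_force: 0.0
t 0.6 tcp [0.1872 0.4902 0.2072] F [-0.4  0.3  0.3] w 0.085 q [ 1.21  0.13 -0.04  1.41  0.    0.88]
shift cm [ -3.08 -81.66  10.78] turn [-0.0008 -0.0006  0.0072]
```

```bash
python3 -m jog '[[-0.2,-5.1,0,0,0,0,8.5],[-0.2,-5.1,0,0,0,0,8.5],[-0.2,-5.1,0,0,0,0,8.5],[-0.2,-5.1,0,0,0,0,8.5],[-0.2,-5.1,0,0,0,0,8.5],[-0.2,-5.1,0,0,0,0,8.5],[-0.2,-5.1,0,0,0,0,8.5],[-0.2,-5.1,0,0,0,0,8.5]]'
python3 -m jog '[[-0.2,-5.1,1,0,0,0,6],[-0.2,-5.1,1,0,0,0,6],[-0.2,-5.1,1,0,0,0,6],[-0.2,-5.1,1,0,0,0,6],[-0.2,-5.1,1,0,0,0,6],[-0.2,-5.1,1,0,0,0,6],[-0.2,-5.1,1,0,0,0,6],[-0.2,-5.1,1,0,0,0,6]]'
python3 -c "
from h import *
import cv2
f=imaging.grab_frame('wrist'); cv2.imwrite('pics/w1.png',f['color']); print({k:f[k] for k in f if k!='color'})
delta([.477,-.274,.01],down(198.2))"
```

```text
t: 1.6
tcp_pos: [0.3306, 0.1065, 0.2076]
eef_rot: [0.0, -0.159, 0.987, 0.0]
force: [1.4, 0.3, 0.2]
gripper_width: 0.0853
gripper_force: 0.0
t: 2.6
tcp_pos: [0.4738, -0.2759, 0.1269]
eef_rot: [-0.0, -0.159, 0.987, 0.0]
force: [1.2, -0.0, 0.8]
gripper_width: 0.0601
gripper_force: 0.0
{'fx': 371.64829954431775, 'fy': 371.64829954431775, 'cx': 313.19639868513974, 'cy': 241.54295659883746, 'position': array([ 0.40602289, -0.29745325,  0.29321859]), 'attitude': array([0.08263452, 0.57978999, 0.8023403 , 0.1151744 ])}
t 2.65 tcp [ 0.4754 -0.2807  0.1247] F [ 2.6 -4.7  0.2] w 0.06 q [-0.53  0.19 -0.15  1.23 -0.   -0.85]
shift cm [-0.38  0.61 11.47] turn [-0.0017 -0.0017 -0.0014]
```

View pics/w1.png

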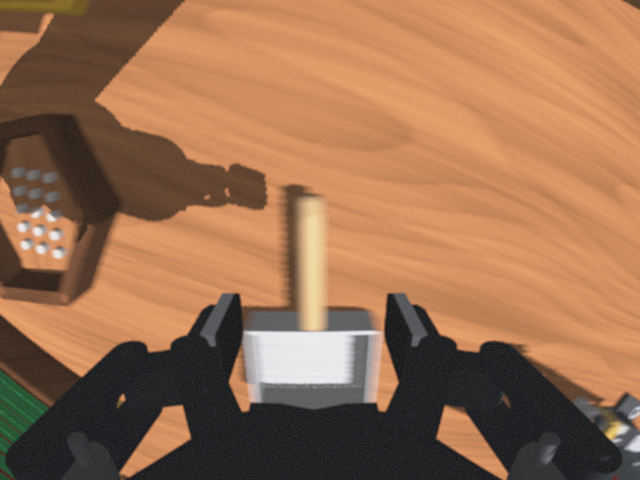

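The wrist view shows the handle centred between the fingers, running from its end at (313,197) to the pan wall at (313,330). The pan's near corners are at (243,332) and (383,332).

```bash
cat >> h.py <<'E'
def fish(u,v,z,pos,att,f=371.6483,cx=313.1964,cy=241.543):
    a=np.array([u-cx,v-cy]); r=np.hypot(*a); th=r/f; d=rot(att).apply([*(a/r*np.sin(th)),np.cos(th)])
    return np.array(pos)+d*(z-pos[2])/d[2]
E
python3 -c "
from h import *
P=[.40602289,-.29745325,.29321859];A=[0.08263452,.57978999,.8023403,.1151744]
e=fish(312,197,.036,P,A);m=fish(313.5,318,.036,P,A);a=fish(243,332,.036,P,A);b=fish(383,332,.036,P,A)
print(e,m,a,b,np.linalg.norm(a-b),(a+b)/2)
y=np.degrees(np.arctan2(*(m-e)[1::-1]));y2=np.degrees(np.arctan2(*(b-a)[1::-1]))-90;print(y,y2)
d=R.from_euler('z',y,degrees=True)
print('origin',e+d.apply([.151,0,0]),(a+b)/2+d.apply([.043,0,0]))
g=e+d.apply([.036,0,0]); g[2]=.01; print(g); delta(g,down(y+180))"
```

```text
[ 0.44677413 -0.28459835  0.036     ] [ 0.53618673 -0.25389292  0.036     ] [ 0.56696581 -0.30338568  0.036     ] [ 0.53167515 -0.1965268   0.036     ] 0.11253555128819036 [ 0.54932048 -0.24995624  0.036     ]
18.95312585351757 18.276055266775614
origin [ 0.5895876  -0.23555438  0.036     ] [ 0.58998922 -0.23599008  0.036     ]
[ 0.48082237 -0.27290575  0.01      ]
t 2.65 tcp [ 0.4754 -0.2807  0.1247] F [ 2.6 -4.7  0.2] w 0.06 q [-0.53  0.19 -0.15  1.23 -0.   -0.85]
shift cm [-0.78  0.59 11.47] turn [-0.0017 -0.0017 -0.0145]
```

```bash
python3 -m jog '[[-0.3,0.2,3,0,0,-0.008,6],[-0.3,0.2,3,0,0,0,6],[0,0.1,3,0,0,0,6],[0,0,1,0,0,0,6],[0,0,0,0,0,0,6]]'
python3 -c "
from h import *
delta([.4808,-.2725,.010],down(198.5))"
```

```text
t: 3.28
tcp_pos: [0.4775, -0.2674, 0.0274]
eef_rot: [-0.001, -0.163, 0.987, 0.0]
force: [0.2, -0.5, 0.5]
gripper_width: 0.0597
gripper_force: 0.0
t 3.27 tcp [ 0.4775 -0.2674  0.0274] F [ 0.2 -0.5  0.5] w 0.0597 q [-0.51  0.23 -0.32  1.03 -0.   -0.84]
shift cm [-0.16 -0.59  1.74] turn [ 0.001  -0.0009  0.0043]
```

```bash
python3 -m jog '[[-0.16,-0.6,1,0,0,0,6],[0,0,0.7,0,0,0,5],[0,0,0,0,0,0,1],[0,0,0,0,0,0,1],[0,0,0,0,0,0,1],[0,0,0,0,0,0,1],[0,0,0,0,0,0,1]]' 50
python3 -c "
from h import *
delta([.4808,-.2725,.010],down(198.5))"
```

```text
t: 4.15
tcp_pos: [0.4812, -0.2728, 0.0109]
eef_rot: [-0.0, -0.163, 0.987, -0.0]
force: [-1.6, 0.1, 0.3]
gripper_width: 0.0147
gripper_force: 48.9
t 4.15 tcp [ 0.4812 -0.2728  0.0109] F [-1.6  0.1  0.3] w 0.0147 q [-0.52  0.25 -0.33  0.99 -0.   -0.84]
shift cm [0.03 0.05 0.09] turn [-0.0002 -0.0001  0.0043]
```

```bash
python3 -c "
from h import *
for n,u,v,z in [('jar','',0,0)][:0]+[('jar',380,266,.06),('reed',388,303,.005),('reed',428,355,.005),('reed',415,357,.005),('frame',370,430,.045),('frame',440,450,.045),('frame',405,428,.045)]: print(n,onz('side',u,v,z).round(3))
T=hop(0,115,8); print(T)
delta(T,down(np.degrees(HOP[2])+90))
print('stage', hop(-230,115,14)); delta(hop(-230,115,14))"
```

```text
jar [ 0.747 -0.065  0.06 ]
reed [ 0.731 -0.144  0.005]
reed [ 0.742 -0.319  0.005]
reed [ 0.711 -0.311  0.005]
frame [ 0.515 -0.439  0.045]
frame [ 0.625 -0.538  0.045]
frame [ 0.584 -0.467  0.045]
[0.4917553  0.17340338 0.008     ]
t 4.15 tcp [ 0.4812 -0.2728  0.0109] F [-1.6  0.1  0.3] w 0.0147 q [-0.52  0.25 -0.33  0.99 -0.   -0.84]
shift cm [-15.34  41.92   0.28] turn [-2.000e-04 -0.000e+00  5.544e-01]
stage [ 0.43994854 -0.05068602  0.014     ]
t 4.15 tcp [ 0.4812 -0.2728  0.0109] F [-1.6  0.1  0.3] w 0.0147 q [-0.52  0.25 -0.33  0.99 -0.   -0.84]
shift cm [-3.23 22.36 -0.32] turn None
```

```bash
python3 -m jog '[[0,0,-0.4,0,0,0,1],[-0.6,3,0,0,0,0,1],[-0.6,4.2,0,0,0,0,1],[-0.6,5,0,0,0,0,1],[-0.6,5,0,0,0,0.13,1],[-0.6,5,0,0,0,0.14,1],[0,0,0,0,0,0.14,1],[0,0,0,0,0,0.14,1]]'
python3 -c "
from h import *
import cv2
cv2.imwrite('pics/w2.png',imaging.grab_frame('side')['color'][150:450,200:440].repeat(2,0).repeat(2,1))
delta(hop(0,115,11),down(np.degrees(HOP[2])+90))"
```

```text
t: 5.15
tcp_pos: [0.4449, -0.0509, 0.0149]
eef_rot: [0.0, 0.112, 0.994, 0.0]
force: [0.0, -0.6, -0.4]
gripper_width: 0.0143
gripper_force: 49.4
t 5.2 tcp [ 0.4449 -0.0514  0.0149] F [-0.  -0.3 -1.4] w 0.0148 q [-0.12  0.06 -0.55  0.96  0.    0.12]
shift cm [ 0.57 22.95  0.39] turn [ 0.0002  0.0004 -0.0029]
```

View pics/w2.png

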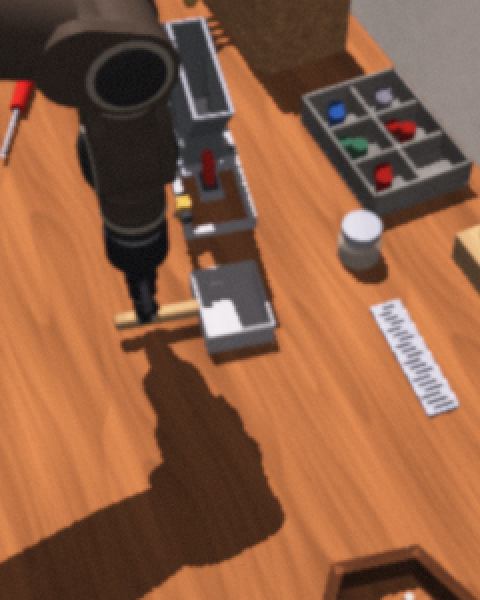

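The scoop is held level with its handle towards the robot. Its pan rim corners in the crop are (190,272), (256,262), (273,328) and (205,340).

```bash
python3 -c "
from h import *
c=np.array([onz('side',200+u/2,150+v/2,.041) for u,v in [(191,271),(256,262),(274,329),(205,340)]]);print(c.round(4),c.mean(0))
d=c[1]+c[2]-c[0]-c[3];print(np.degrees(np.arctan2(d[1],d[0])))
h=np.array([.4449,-.0514,0]);print(h+R.from_euler('z',-13,degrees=True).apply([.115,0,0]))"
```

```text
[[ 0.5262 -0.017   0.041 ]
 [ 0.6086 -0.039   0.041 ]
 [ 0.5833 -0.143   0.041 ]
 [ 0.4993 -0.122   0.041 ]] [ 0.55436322 -0.08023547  0.041     ]
-14.455959797390998
[ 0.55695256 -0.07726937  0.        ]
```

```bash
python3 -m jog '[[0.25,3,0,0,0,0,1],[0.2,4,0,0,0,0,1],[0.1,4,0,0,0,0,1],[0,4,0,0,0,0,1],[0,4,0,0,0,0,1],[0,2.5,0,0,0,0,1],[0,1.4,0,0,0,0,1],[0,0,0,0,0,0,1]]'
python3 -c "
from h import *
delta(hop(0,115,11),down(np.degrees(HOP[2])+90))"
```

```text
t: 6.2
tcp_pos: [0.4902, 0.1729, 0.0146]
eef_rot: [-0.0, 0.11, 0.994, -0.0]
force: [0.0, 0.3, -1.9]
gripper_width: 0.0146
gripper_force: 49.1
t 6.2 tcp [0.4902 0.1729 0.0146] F [ 0.   0.3 -1.9] w 0.0146 q [ 0.34  0.19 -0.4   0.98  0.    0.56]
shift cm [-0.14  0.08  0.36] turn [-0.     -0.0001  0.0062]
```

```bash
python3 -m jog '[[-0.14,0.08,0.2,0,0,0,1],[0,0,0.2,0,0,0,1],[0,0,0,0,0,0,4],[0,0,0,0,0,0,4],[0,0,0,0,0,0,4]]'
python3 -m jog '[[0,0,-2,0,0,0,4],[0.5,0,-4,0,0,0,4],[1,0,-5,0,0,0,4],[1,0,-5,0,0,0,4],[1,0,-5,0,0,0,4],[0,0,0,0,0,0,4]]'
python3 -c "
from h import *
import cv2
f=imaging.grab_frame('wrist'); cv2.imwrite('pics/w3.png',f['color']); print({k:f[k] for k in f if k!='color'})
delta(hop(0,115,11),down(np.degrees(HOP[2])+90))"
```

```text
t: 6.82
tcp_pos: [0.4918, 0.1729, 0.0109]
eef_rot: [0.0, 0.111, 0.994, 0.0]
force: [0.3, 0.7, 0.5]
gripper_width: 0.0402
gripper_force: 0.0
t: 7.58
tcp_pos: [0.4589, 0.1816, 0.2252]
eef_rot: [0.004, 0.111, 0.994, 0.002]
force: [1.3, -0.3, -0.3]
gripper_width: 0.0397
gripper_force: 0.0
{'fx': 371.64829954431775, 'fy': 371.64829954431775, 'cx': 313.19639868513974, 'cy': 241.54295659883746, 'position': array([0.38794183, 0.19772928, 0.39100899]), 'attitude': array([0.11170889, 0.77293795, 0.61768902, 0.09245716])}
t 7.62 tcp [0.4584 0.1812 0.2227] F [-0.3  0.8 -0.6] w 0.04 q [ 0.38  0.06 -0.08  1.43 -0.    0.6 ]
shift cm [-3.35 -0.08 21.18] turn [0.0025 0.0037 0.0048]
```

View pics/w3.png

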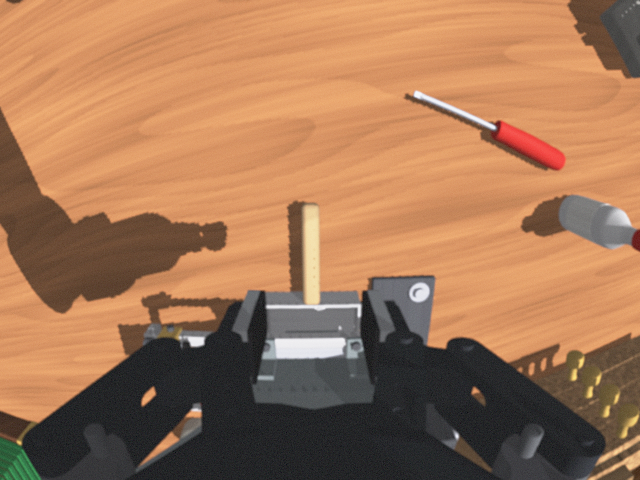

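The wrist view shows the handle from (311,205) to (312,300), with the pan under the hopper. The foot plate corners are at (372,278) and (435,276).

```bash
python3 -c "
from h import *
P=[0.38794183,0.19772928,0.39100899];A=[0.11170889,0.77293795,0.61768902,0.09245716]
def H(X): return R.from_euler('z',-HOP[2]).apply(X-np.array([HOP[0],HOP[1],0]))*1e3
for n,u,v,z in [('end(0,151)',311,205,.036),('handle near',312,300,.036),('foot 69,63',372,278,.010),('foot145,63',435,276,.01),('rim l',247,292,.036),('rim r',376,293,.036)]: print(n,H(fish(u,v,z,P,A)).round(1))
"
```

```text
end(0,151) [  0.3 152.4  36. ]
handle near [ 1.8 50.9 36. ]
foot 69,63 [68.7 65.3 10. ]
foot145,63 [143.   66.8  10. ]
rim l [-67.   59.4  36. ]
rim r [69.5 58.7 36. ]
```

```bash
python3 -m jog '[[0,0,-1,0,0,-0.18,2.6],[0,0,-1,0,0,-0.18,2.6],[0,0,-1,0,0,-0.18,2.6],[0,0,-1,0,0,-0.18,2.6],[0,0,-1,0,0,-0.18,2.6],[0,0,-1,0,0,-0.18,2.6],[0,0,-1,0,0,-0.18,2.6],[0,0,-1,0,0,-0.18,2.6]]'
cat >> h.py <<'E'
def lean(deg):
    a=np.radians(deg); c,s=np.cos(a),np.sin(a)
    return R.from_euler('z',HOP[2])*R.from_matrix(np.array([[-c,0,-s],[0,1,0],[s,0,-c]]).T)
E
python3 -c "
from h import *
delta(hop(-250,120,300),lean(0)); delta(hop(-250,0,300),lean(40))"
```

```text
t: 8.62
tcp_pos: [0.4573, 0.1805, 0.2992]
eef_rot: [-0.001, -0.574, 0.819, 0.0]
force: [-0.2, -0.8, 0.8]
gripper_width: 0.0262
gripper_force: 0.0
t 8.62 tcp [0.4573 0.1805 0.2992] F [-0.2 -0.8  0.8] w 0.0262 q [ 0.38  0.08  0.11  1.6  -0.   -0.85]
shift cm [24.37 -5.99 -0.04] turn [ 0.002  -0.0017 -0.1206]
t 8.62 tcp [0.4573 0.1805 0.2992] F [-0.2 -0.8  0.8] w 0.0262 q [ 0.38  0.08  0.11  1.6  -0.   -0.85]
shift cm [ 22.93 -17.9   -0.07] turn [-0.0402 -0.699  -0.1164]
```

```bash
python3 -m jog '[[0,0,0,0,0,-0.12,2.6],[5,0,0,0,0,0,2.6],[5,-1,0,0,0,0,2.6],[5,-2,0,0,0,0,2.6],[5,-2,0,0,0,0,2.6],[4,-3,0,0,0,0,2.6],[0,-3.5,0,0,0,0,2.6],[0,-3.5,0,0,0,0,2.6]]'
python3 -c "
from h import *
delta(hop(-250,0,300),lean(40))"
```

```text
t: 9.62
tcp_pos: [0.5484, -0.0888, 0.299]
eef_rot: [-0.001, -0.619, 0.785, 0.001]
force: [0.2, -0.4, -0.1]
gripper_width: 0.0262
gripper_force: 0.0
t 9.62 tcp [ 0.5484 -0.0888  0.299 ] F [ 0.2 -0.4 -0.1] w 0.0262 q [-0.16  0.21  0.26  1.62 -0.   -1.5 ]
shift cm [ 0.73 -0.08 -0.1 ] turn [-0.0009 -0.6983 -0.0087]
```

```bash
python3 -m jog '[[0,0,0,0,-0.14,-0.008,2.6],[0,0,0,0,-0.14,0,2.6],[0,0,0,0,-0.14,0,2.6],[0,0,0,0,-0.14,0,2.6],[0,0,0,0,-0.14,0,2.6],[0,0,0,0,0,0,2.6],[0,0,0,0,0,0,2.6]]'
python3 -c "
from h import *
import cv2
f=imaging.grab_frame('wrist'); cv2.imwrite('pics/w4.png',f['color']); print({k:f[k] for k in f if k!='color'})
delta(hop(-170,0,235),lean(40))"
```

```text
t: 10.5
tcp_pos: [0.5479, -0.0875, 0.3001]
eef_rot: [0.268, -0.585, 0.735, 0.213]
force: [0.4, 0.2, 0.5]
gripper_width: 0.0259
gripper_force: 0.0
{'fx': 371.64829954431775, 'fy': 371.64829954431775, 'cx': 313.19639868513974, 'cy': 241.54295659883746, 'position': array([ 0.51156225, -0.24405287,  0.38148705]), 'attitude': array([0.05292059, 0.09908396, 0.87588706, 0.46925861])}
t 10.55 tcp [ 0.548  -0.0871  0.3008] F [-0.3 -0.2 -0.6] w 0.0261 q [-0.52  0.3   0.21  1.72  0.66 -1.95]
shift cm [-1.21 -0.16  9.61] turn [0.0006 0.0004 0.0025]
```

View pics/w4.png

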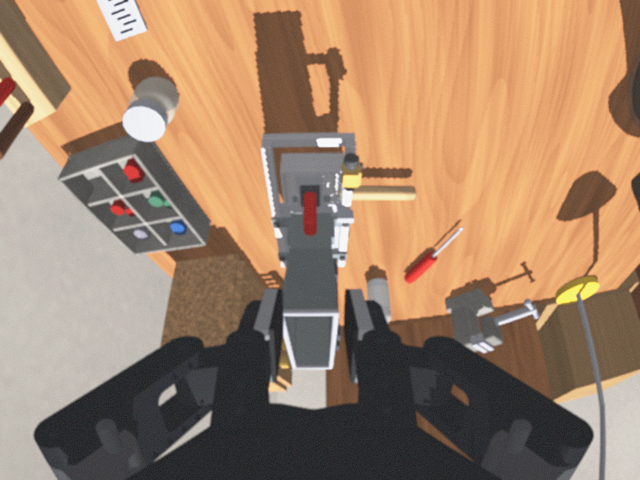

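The wrist view shows the red grip at about (310,193) to (310,233), the brass stop at (351,178), the front bar corners at (265,135) and (353,133), and the front lip from (285,312) to (338,312).

```bash
cat > g.py <<'E'
from h import *
import cv2
P=[ 0.51156225,-0.24405287,0.38148705];A=[0.05292059,0.09908396,0.87588706,0.46925861]
def H(X): return R.from_euler('z',-HOP[2]).apply(X-np.array([HOP[0],HOP[1],0]))*1e3
im=cv2.imread('pics/w4.png').astype(int); m=(im[...,2]>90)&(im[...,1]<50)&(im[...,0]<50); m[:180]=0;m[250:]=0;m[:,:295]=0;m[:,325:]=0
v,u=np.nonzero(m);print(u.min(),u.max(),v.min(),v.max(),u.mean(),v.mean())
for r in range(v.min(),v.max()+1,5): print(r,u[v==r].min(),u[v==r].max())
for n,a,b,z in [('grip bottom front z110 x-98',u[v<v.min()+4].mean(),v.min(),.110),('grip top z154 x-72',u[v>v.max()-4].mean(),v.max(),.154),('bar',265,135,.108),('bar',354,133,.108),('lip',285,312,.265),('lip',338,312,.265),('stop top',351,180,.128)]: print(n,H(fish(a,b,z,P,A)).round(1))
E
python3 g.py
```

```text
303 316 192 234 309.7173913043478 212.4927536231884
192 308 311
197 304 315
202 304 316
207 305 314
212 305 314
217 305 314
222 305 315
227 305 315
232 306 314
grip bottom front z110 x-98 [-93.   -1.8 110. ]
grip top z154 x-72 [-75.   -1.3 154. ]
bar [-174.   -43.6  108. ]
bar [-176.4   40.8  108. ]
lip [-124.6  -20.5  265. ]
lip [-124.7   22.3  265. ]
stop top [-132.   40.  128.]
```

```bash
python3 -m jog '[[-0.4,-0.1,2.5,0,0,0.003,2.6],[-0.4,-0.1,3,0,0,0,2.6],[-0.4,-0.1,4,0,0,0,2.6],[0,0,4,0,0,0,2.6],[0,0,3,0,0,0,2.6],[0,0,2,0,0,0,2.6],[0,0,0,0,0,0,2.6]]'
python3 -c "
from h import *
import cv2
f=imaging.grab_frame('wrist'); cv2.imwrite('pics/w5.png',f['color']); print({k:f[k] for k in f if k!='color'})
delta(hop(-74,-1.5,120),lean(40))"
```

```text
t: 11.42
tcp_pos: [0.5789, 0.0389, 0.167]
eef_rot: [0.268, -0.586, 0.735, 0.214]
force: [-0.7, -0.2, -0.2]
gripper_width: 0.0261
gripper_force: 0.0
{'fx': 371.64829954431775, 'fy': 371.64829954431775, 'cx': 313.19639868513974, 'cy': 241.54295659883746, 'position': array([ 0.54282803, -0.11774039,  0.24836069]), 'attitude': array([0.05237722, 0.09877595, 0.87580022, 0.46954651])}
t 11.47 tcp [0.5794 0.0381 0.1678] F [-0.7 -0.3  0.2] w 0.0261 q [-0.3   0.23 -0.17  1.23  0.7  -1.66]
shift cm [ 0.17 -0.07  6.11] turn [0.0011 0.0013 0.0011]
```

View pics/w5.png

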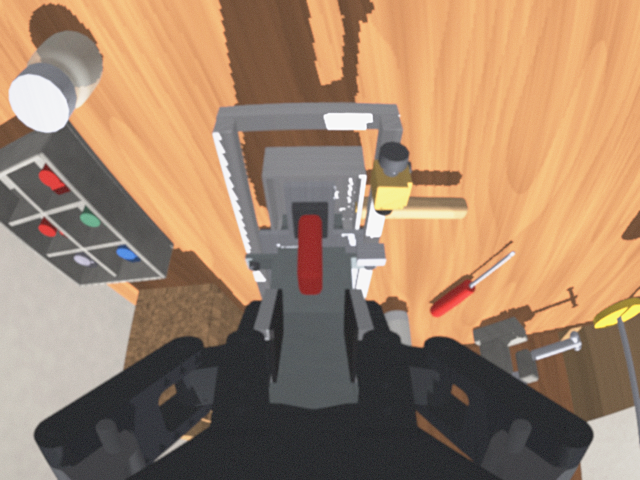

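The grip is centred between the fingers, at (310,255) against a finger gap centre of about 313. That calls for a shift of roughly 1 mm towards -y.

```bash
python3 -m jog '[[0.1,-0.12,2.5,0,0,0,2.6],[0.1,0,2,0,0,0,2.6],[0,0,1.6,0,0,0,2.6],[0,0,0,0,0,0,2.6]]'
python3 -c "
from h import *
delta(hop(-74,-1.5,120),lean(40))"
```

```text
t: 11.98
tcp_pos: [0.5892, 0.0736, 0.1195]
eef_rot: [0.268, -0.585, 0.735, 0.214]
force: [-0.4, -0.2, -0.2]
gripper_width: 0.0258
gripper_force: 0.0
t 11.97 tcp [0.5892 0.0736 0.1195] F [-0.4 -0.2 -0.2] w 0.0258 q [-0.23  0.24 -0.27  1.07  0.7  -1.57]
shift cm [-0.13  0.1   0.04] turn [ 0.0007  0.0015 -0.0005]
```

Positioned with no contact. I'll close on the grip.

```bash
python3 -m jog '[[0,0,0,0,0,0,1],[0,0,0,0,0,0,0.8],[0,0,0,0,0,0,0.8],[0,0,0,0,0,0,0.8],[0,0,0,0,0,0,0.8]]' 50
python3 -c "
from h import *
s=status.sense(); print('F hop',R.from_euler('z',-HOP[2]).apply(s['force']).round(1),s['moment'].round(2)); delta(hop(-124,-1.5,120),lean(40),s)"
```

```text
t: 12.6
tcp_pos: [0.5889, 0.0731, 0.1204]
eef_rot: [0.268, -0.584, 0.736, 0.214]
force: [-5.8, 0.2, 3.0]
gripper_width: 0.0126
gripper_force: 49.1
F hop [-1.1  5.7  3. ] [-0.19  0.77  0.82]
t 12.6 tcp [0.5889 0.0731 0.1204] F [-5.8  0.2  3. ] w 0.0126 q [-0.23  0.24 -0.27  1.07  0.7  -1.57]
shift cm [ 3.71  0.07 -3.08] turn [ 0.0002  0.0024 -0.0017]
```

```bash
cat > feel.py <<'E'
from h import *
s=status.sense(); Z=R.from_euler('z',-HOP[2]); p=Z.apply(s['tcp_pos']-np.array([HOP[0],HOP[1],0]))*1e3
print('t',round(s['t'],2),'hop tcp',p.round(1),'open',(-74.5-p[0]).round(1),'F hop',Z.apply(s['force']).round(1),'w',s['gripper_width'].round(4))
E
python3 feel.py
python3 -m jog '[[0.38,0.03,-0.32,0,0,0,0.8],[0.77,0,-0.64,0,0,0,0.8],[0.77,0,-0.64,0,0,0,0.8],[0.77,0,-0.64,0,0,0,0.8],[0,0,0,0,0,0,0.8]]' >/dev/null; python3 feel.py
```

```text
Traceback (most recent call last):
  File "feel.py", line 3, in <module>
    print('t',round(s['t'],2),'hop tcp',p.round(1),'open',(-74.5-p[0]).round(1),'F hop',Z.apply(s['force']).round(1),'w',s['gripper_width'].round(4))
                                                                                                                         ^^^^^^^^^^^^^^^^^^^^^^^^
AttributeError: 'float' object has no attribute 'round'
Traceback (most recent call last):
  File "feel.py", line 3, in <module>
    print('t',round(s['t'],2),'hop tcp',p.round(1),'open',(-74.5-p[0]).round(1),'F hop',Z.apply(s['force']).round(1),'w',s['gripper_width'].round(4))
                                                                                                                         ^^^^^^^^^^^^^^^^^^^^^^^^
AttributeError: 'float' object has no attribute 'round'
```

```bash
sed -i "s/s\['gripper_width'\].round(4)/s['gripper_width']/" feel.py; python3 feel.py
python3 -c "
from h import *
print(R.from_euler('z',-HOP[2]).apply(np.array([.5889-HOP[0],.0731-HOP[1],.1204])))"
```

```text
t 13.22 hop tcp [-111.6   -2.9  120.3] open 37.1 F hop [-2.7  4.9  9.6] w 0.012499222260584962
[-0.07584423 -0.00224127  0.1204    ]
```

```bash
python3 -m jog '[[0.25,0.05,-0.24,0,0,0,0.8],[0.23,0,-0.19,0,0,0,0.8],[0.12,0,-0.1,0,0,0,0.8],[0,0,0,0,0,0,0.8]]' >/dev/null; python3 feel.py
python3 -m jog '[[0.07,0,-0.06,0,0,0,0.8],[0.07,0,-0.06,0,0,0,0.8],[0,0,0,0,0,0,0.8]]' >/dev/null; python3 feel.py
```

```text
t 13.72 hop tcp [-118.8   -2.9  120.3] open 44.3 F hop [ 1.6 -1.   6.6] w 0.01243629376946803
t 14.1 hop tcp [-120.5   -3.   120.3] open 46.0 F hop [ 3.2 -0.6  6.1] w 0.012377395368291414
```

```bash
for i in 1; do python3 -m jog '[[0.08,0,-0.07,0,0,0,0.8],[0,0,0,0,0,0,0.8]]' >/dev/null; python3 feel.py; python3 -m jog '[[0.08,0,-0.07,0,0,0,0.8],[0,0,0,0,0,0,0.8]]' >/dev/null; python3 feel.py; done
```

```text
t 14.35 hop tcp [-121.6   -3.   120.3] open 47.1 F hop [ 2.9 -1.3  6.1] w 0.012455726460608552
t 14.6 hop tcp [-122.7   -3.   120.3] open 48.2 F hop [ 2.4 -1.6  5.4] w 0.012189203409632011
```

```bash
python3 -m jog '[[0.08,0,-0.07,0,0,0,0.8],[0,0,0,0,0,0,0.8]]' >/dev/null; python3 feel.py; python3 -m jog '[[0.08,0,-0.07,0,0,0,0.8],[0,0,0,0,0,0,0.8]]' >/dev/null; python3 feel.py
```

```text
t 14.85 hop tcp [-123.7   -3.   120.3] open 49.2 F hop [ 3.  -1.1  6.2] w 0.012459636716154977
t 15.1 hop tcp [-124.3   -3.   120.4] open 49.8 F hop [ 5.8 -2.5  5.1] w 0.012548536769606588
```

```bash
python3 -m jog '[[0.06,0,-0.05,0,0,0,0.8],[0,0,0,0,0,0,0.8]]' >/dev/null; python3 feel.py; python3 -m jog '[[0.03,0,-0.03,0,0,0,0.8],[0,0,0,0,0,0,0.8]]' >/dev/null; python3 feel.py
```

```text
t 15.35 hop tcp [-124.3   -3.   120.4] open 49.8 F hop [ 9.6 -3.5  2.7] w 0.012137643772059425
t 15.6 hop tcp [-124.3   -2.9  120.4] open 49.8 F hop [12.3 -3.7  1.5] w 0.01246398019924699
```

```bash
python3 -m jog '[[0,0,0,0,0,0,0.8],[0,0,0,0,0,0,0.8],[0,0,0,0,0,0,0.8],[0,0,0,0,0,0,0.8]]' >/dev/null; python3 feel.py; python3 - <<'E'
from h import *
import cv2
a=imaging.grab_frame('side')['color'][150:300,250:350]; b=imaging.grab_frame('scene')['color'][195:345,310:410]
cv2.imwrite('pics/drop.png',np.hstack([cv2.resize(i,(400,600),interpolation=cv2.INTER_CUBIC) for i in(a,b)]))
E
```

```text
t 16.1 hop tcp [-124.3   -2.9  120.4] open 49.8 F hop [11.9 -3.7  2.1] w 0.012340642170026419
```

View pics/drop.png

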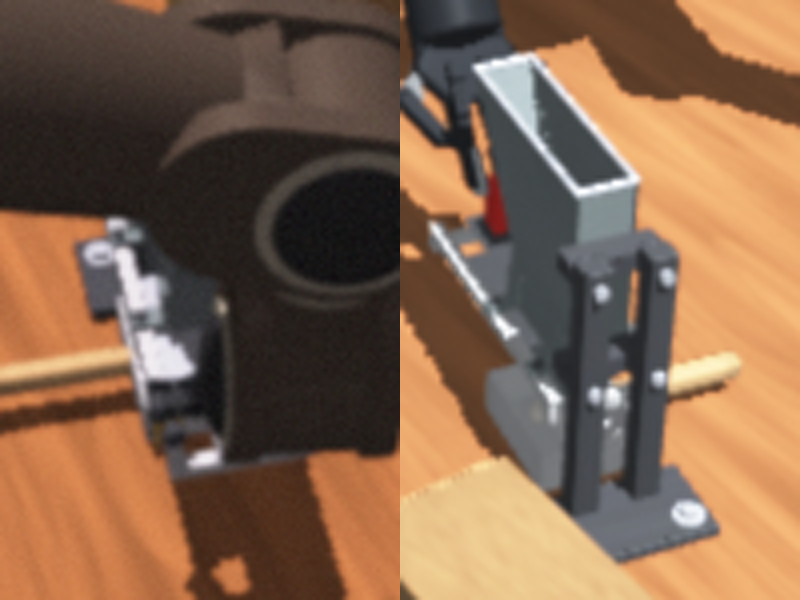

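The stop is felt clearly: 12 N, with the gate no longer moving. The picture shows the pan under the spout with light specks inside it at about (610,400). Next I'll push the gate shut.

```bash
python3 -m jog '[[-0.38,0,0.32,0,0,0,0.8],[-0.69,-0.01,0.58,0,0,0,0.8],[-0.69,-0.01,0.58,0,0,0,0.8],[-0.69,-0.01,0.58,0,0,0,0.8],[-0.69,-0.01,0.58,0,0,0,0.8],[0,0,0,0,0,0,0.8]]' >/dev/null; python3 feel.py
```

```text
t 16.95 hop tcp [-84.5  -2.4 120.3] open 10.0 F hop [2.6 2.4 6.9] w 0.0120622810601729
```

```bash
python3 -m jog '[[-0.3,0.01,0.25,0,0,0,0.8],[-0.23,0.01,0.19,0,0,0,0.8],[0,0,0,0,0,0,0.8]]' >/dev/null; python3 feel.py; python3 -m jog '[[-0.1,0,0.09,0,0,0,0.8],[0,0,0,0,0,0,0.8]]' >/dev/null; python3 feel.py;  python3 -m jog '[[-0.06,0,0.05,0,0,0,0.8],[0,0,0,0,0,0,0.8]]' >/dev/null; python3 feel.py
```

```text
t 17.32 hop tcp [-78.4  -2.3 120.3] open 3.9 F hop [-0.6  2.7  7.8] w 0.012360408285912764
t 17.57 hop tcp [-77.2  -2.2 120.3] open 2.7 F hop [-1.5  3.9  9. ] w 0.012292138272099679
t 17.82 hop tcp [-76.5  -2.3 120.3] open 2.0 F hop [-2.5  4.3  9.4] w 0.012423550598782182
```

```bash
python3 -m jog '[[-0.06,0.02,0.05,0,0,0,0.8],[0,0,0,0,0,0,0.8]]' >/dev/null; python3 feel.py; python3 -m jog '[[-0.06,0,0.05,0,0,0,0.8],[0,0,0,0,0,0,0.8]]' >/dev/null; python3 feel.py;  python3 -m jog '[[-0.06,0,0.05,0,0,0,0.8],[0,0,0,0,0,0,0.8]]' >/dev/null; python3 feel.py
```

```text
t 18.07 hop tcp [-75.8  -2.2 120.3] open 1.3 F hop [-3.2  3.5  9.4] w 0.012310834543030367
t 18.32 hop tcp [-75.8  -2.3 120.2] open 1.3 F hop [-8.4  4.  10.8] w 0.012242081489146541
t 18.57 hop tcp [-75.8  -2.3 120.2] open 1.3 F hop [-12.7   6.1  13.7] w 0.01247031904928107
```

The gate is against its dead end at the same tool position as before the pull. I'll ease off, release and retreat.

```bash
python3 -m jog '[[0.05,0.02,-0.05,0,0,0,0.8],[-0.03,0,-0.04,0,0,0,2.6],[0,0,0,0,0,0,2.6],[0,0,0,0,0,0,2.6]]' >/dev/null; python3 feel.py; python3 -m jog '[[0,0,-2,0,0,0,2.6],[0,0,-3,0,0,0,2.6],[0,0,-4,0,0,0,2.6],[0,0,-5,0,0,0,2.6],[1,0,-6,0,0,0,2.6],[1,0,-5,0,0,0,2.6],[2,0,-2,0,0,0,2.6],[0,0,0,0,0,0,2.6]]' >/dev/null; python3 feel.py; python3 -c "
from h import *
s=status.sense();print(s['qpos'].round(2)); delta(hop(-260,0,330),lean(0),s)"
```

```text
t 19.07 hop tcp [-74.3  -1.4 119.2] open -0.2 F hop [ 0.6 -0.3 -0.5] w 0.02593117896192966
t 20.07 hop tcp [-280.5   -2.2  299.9] open 206.0 F hop [ 0.8 -0.3  0.1] w 0.026019348563117377
[-0.58  0.34  0.26  1.77  0.65 -2.02]
t 20.07 tcp [ 0.5428 -0.1263  0.2999] F [0.4 0.7 0.1] w 0.026 q [-0.58  0.34  0.26  1.77  0.65 -2.02]
shift cm [-3.51  0.24 -0.98] turn [ 0.0007  0.6996 -0.0038]
```

```bash
python3 - <<'E'
from h import *
s=status.sense(); f=imaging.grab_frame('wrist')
T=rot(s['eef_rot']); C=rot(f['attitude'])
Z=R.from_euler('z',HOP[2]); rel=T.inv()*C; off=T.inv().apply(f['position']-s['tcp_pos'])
print('off',off.round(3),'axis in tool',rel.apply([0,0,1]).round(3),'cam hop',(Z.inv().apply(f['position']-np.array([HOP[0],HOP[1],0]))*1e3).round())
# robot-side: lean about hopper x: tool z=(0,-s,-c), tool x=(0,c,-s)
for L in (20,30,40):
    a=np.radians(L);c,sn=np.cos(a),np.sin(a)
    z=np.array([0,-sn,-c]);x=np.array([0,c,-sn]);y=np.cross(z,x)
    Rt=Z*R.from_matrix(np.array([x,y,z]).T)
    cam=hop(30,310,210); tcp=cam-Rt.apply(off)
    d=(Rt*rel).inv().apply(hop(0,0,20)-cam); th=np.arccos(d[2]/np.linalg.norm(d)); u=d[:2]/np.hypot(*d[:2])*th*371.6
    print(L,'tcp',tcp.round(3),'pix',(u+[313,241]).round())
E
```

```text
off [ 0.071  0.    -0.166] axis in tool [-0.281  0.     0.96 ] cam hop [-441.   -1.  381.]
20 tcp [0.428 0.218 0.078] pix [281. 384.]
30 tcp [0.449 0.214 0.102] pix [282. 320.]
40 tcp [0.465 0.21  0.128] pix [282. 255.]
```

```bash
python3 -m jog '[[0,0,-1,0,0.175,0,2.6],[0,0,-1,0,0.175,0,2.6],[0,0,0,0,0.175,0,2.6],[0,0,0,0,0.175,0,2.6],[0,5,0,0,0,0,2.6],[0,5,0,0,0,0,2.6],[0,5,0,0,0,0,2.6],[0,5,0,0,0,0,2.6]]' >/dev/null
python3 -m jog '[[-5,0,0,0,0,0,2.6],[-5,0,0,0,0,0,2.6],[-5,0,0,0,0,0,2.6],[-5,0,0,0,0,0.18,2.6],[0,0,0,0,0,0.18,2.6],[0,0,0,0,0,0.18,2.6],[0,0,0,0,0,0.18,2.6],[0,0,0,0,0,0.18,2.6]]' >/dev/null
python3 -m jog '[[0,0,0,0,0,0.18,2.6],[0,0,0,0,0,0.18,2.6],[0,0,0,0,0,0.18,2.6],[0,0,0,0,0,0.13,2.6],[0,0,0,0,-0.175,0,2.6],[0,0,0,0,-0.175,0,2.6],[0,0,0,0,-0.175,0,2.6],[0,0,0,0,-0.175,0,2.6]]'
python3 -c "
from h import *
delta([.465,.21,.128])"
```

```text
t: 23.12
tcp_pos: [0.3892, 0.1014, 0.3174]
eef_rot: [0.344, 0.101, 0.933, -0.035]
force: [0.1, 0.9, 0.4]
gripper_width: 0.0263
gripper_force: 0.0
t 23.12 tcp [0.3892 0.1014 0.3174] F [0.1 0.9 0.4] w 0.0263 q [ 0.66 -0.56 -0.52  1.11 -0.52  0.74]
shift cm [ 8.42 12.16 17.76] turn None
```

```bash
python3 -m jog '[[2,3,0,0,0,0,2.6],[2,3,1.5,0,0,0,2.6],[2,3,3,0,0,0,2.6],[2,3,4,0,0,0,2.6],[0.4,0,4,0,0,0,2.6],[0,0,3,0,0,0,2.6],[0,0,2,0,0,0,2.6],[0,0,0,0,0,0,2.6]]'
python3 - <<'E'
from h import *
import cv2
a=imaging.grab_frame('wrist')['color']; b=imaging.grab_frame('scene')['color'][210:360,320:395]
a=a[90:390,160:430]
cv2.imwrite('pics/final.png',np.hstack([cv2.resize(a,(540,600),interpolation=cv2.INTER_CUBIC),cv2.resize(b,(260,600),interpolation=cv2.INTER_CUBIC)]))
E
```

```text
t: 24.12
tcp_pos: [0.4612, 0.2075, 0.127]
eef_rot: [0.339, 0.1, 0.935, -0.037]
force: [-0.7, -0.2, 0.0]
gripper_width: 0.0259
gripper_force: 0.0
```

View pics/final.png

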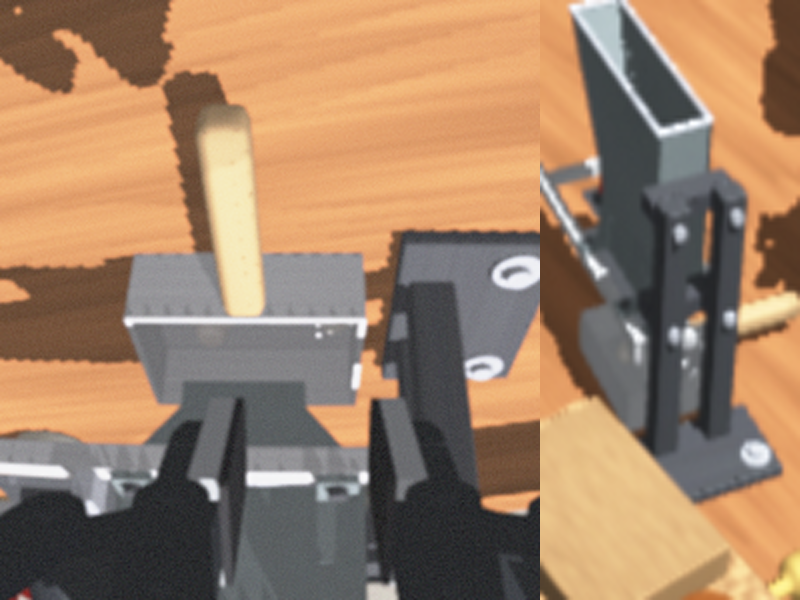

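The final view shows the scoop under the spout with its near rim at crop row 322. Little of the interior is visible and no button is obvious, so I'll examine that region numerically from a lower viewpoint.

```bash
python3 - <<'E'
from h import *
import cv2
f=imaging.grab_frame('wrist')['color'];g=f.astype(int).mean(2)
np.set_printoptions(linewidth=250)
print(g[246:296:2,236:348:3].astype(int))
E
```

```text
[[217 219 219 221 219 217 220 217 220 217 218 219 217 218 220 220 220 217 218 221 220 220 219 221 221 224 222 223 222 224 223 222 223 221 223 209 184 177]
 [225 225 230 227 227 228 229 230 228 231 231 233 231 229 230 229 232 230 231 233 232 233 232 231 234 234 233 236 233 235 230 229 228 230 242 235 175 138]
 [114 123 131 125 122 127 127 129 137 138 132 133 133 128 127 126 126 122 126 125 127 127 127 126 125 125 124 202 134 134 134 134 127 118 239 218 113  89]
 [111 118 128 124 122 125 125 127 141 146 138 135 126 124 123 124 128 125 125 127 125 122 125 123 127 128 124 134 126 155 135 128 133 116 244 180  76  82]
 [109 115 127 126 124 128 123 130 142 143 139 131 120 127 127 127 125 126 126 126 131 130 126 128 129 126 125 208 142 155 128 129 153 114 247 162  79  81]
 [111 110 125 122 118 125 123 125 133 134 131 134 129 122 128 123 126 126 127 127 123 124 125 123 125 126 122 187 132 123 128 121 121 111 163 109  76  80]
 [115 111 123 126 127 126 124 127 127 135 135 127 126 128 126 132 129 126 128 126 127 129 127 126 125 126 126 125 128 126 127 126 123 111 122  84  81  79]
 [116 113 118 1
[... 2075 characters left out ...]
94  92  89  93  92  95  94 118 133 132 134 129 132 132 131 125 165 168 169 171]
 [170 129 128 133 128  97  91  95  97  92 101  99  95  93  82  82  95  96  92  98  94  93  94  96  93 118 127 130 131 131 133 133 132 132 176 180 177 154]
 [176 163 163 161 127  93  96  93  94  93 105 108 108 110  58  61  96  94  91  95  95  95  93  98  93 114 152 153 153 157 157 157 155 159 178 179 160  57]
 [177 177 178 169 104  93  96  90  90  98 108 109 108 108  49  51  95  93  96  96  92  96  96  93  95 105 166 176 176 176 177 177 175 172 175 173 144  35]
 [180 175 176 130  94  92  91  99  88 100 105 110 104 101  37  57  94  91  93  95  96 101  93  93  94  90 126 175 171 173 173 174 177 176 173 176 139  33]]
```

```bash
cat > see.py <<'E'
from h import *
f=imaging.grab_frame('wrist'); P=f['position']; C=rot(f['attitude'])
Z=R.from_euler('z',HOP[2])
def pix(h):
    d=C.inv().apply(hop(*h)-P); th=np.arccos(d[2]/np.linalg.norm(d)); u=d[:2]/np.hypot(*d[:2])*th*371.6483+[313.2,241.5]; return u.round().astype(int)
print('cam',(Z.inv().apply(P-np.array([HOP[0],HOP[1],0]))*1e3).round())
for n,h in [('rim near',(0,43,36)),('spout edge',(0,25,56)),('floor y10',(0,10,3)),('y0',(0,0,3)),('y-10',(0,-10,3)),('y-40',(0,-40,3)),('xL',(-50,0,3)),('xR',(50,0,3))]: print(n,pix(h))
E
python3 see.py
python3 -m jog '[[0,0,-2.5,0,0.15,0,2.6],[0,0,-2.5,0,0.15,0,2.6],[0,0,-2.5,0,0,0,2.6],[0,0,0,0,0,0,2.6]]' >/dev/null; python3 see.py
```

```text
cam [ 26. 314. 211.]
rim near [278 246]
spout edge [279 276]
floor y10 [282 236]
y0 [283 242]
y-10 [283 247]
y-40 [285 262]
xL [234 242]
xR [332 242]
cam [ 27. 321. 321.]
rim near [284 274]
spout edge [283 299]
floor y10 [286 274]
y0 [286 280]
y-10 [287 286]
y-40 [288 302]
xL [246 279]
xR [328 280]
```

```bash
python3 - <<'E'
from h import *
f=imaging.grab_frame('wrist')['color'];g=f.astype(int).mean(2)
np.set_printoptions(linewidth=250)
print(g[266:312:2,238:340:3].astype(int))
E
```

```text
[[118 135 136 138 138 138 137 135 138 137 139 137 130 139 208 214 218 219 207 142 137 138 137 140 140 140 136 139 138 137 139 138 119  82]
 [123 132 134 135 135 135 134 137 137 139 137 135 135 134 205 216 217 219 211 143 135 137 137 141 140 135 140 137 137 139 133 136 127  80]
 [120 136 134 132 136 124 135 137 129 134 138 128 140 137 202 214 216 218 204 129 137 138 132 141 136 134 132 136 128 136 131 144 130  86]
 [126 137 137 130 143 138 139 146 130 145 140 129 141 140 183 207 209 211 179 125 139 142 131 139 140 132 143 140 133 141 138 139 140  84]
 [232 227 226 225 223 223 226 224 224 225 222 221 223 219 224 224 223 223 220 218 222 221 219 221 222 218 222 222 221 219 222 222 210  79]
 [243 207 197 201 207 208 208 215 220 219 213 215 222 220 221 220 220 221 218 223 221 222 218 216 220 221 216 215 215 191 206 218 244 116]
 [174 106 107 113 126 121 118 128 129 126 124 122 128 133 127 125 124 126 128 123 125 129 124 123 129 123 120 124 127 123 122 159 241 167]
 [116 107 107 112 125 126 123 127 130 130 124 126 134 135 128 124 124 125 123 126 123 122 121 124 126 121 120 130 134 131 123 1
[... 1397 characters left out ...]
 77]
 [ 82  91 117 109  72  37  40  33  95 101 100 106  83  37  36  75  88  84  88  84  87  88  89  90 106 124 121 114 122 120 117 228 161  90]
 [ 77  85 126  80  35  38  41  48 100 104 103 101  70  33  33  71  89  85  83  84  87  87  89  90 101 121 119 120 119 116 112 227 174 147]
 [ 74  80 122  52  38  40  40  63 101 102 101 102  59  33  29  70  84  85  87  89  86  83  87  86 100 120 117 121 118 115 115 233 192 171]
 [ 76  77 102  43  42  33  35  79  99 101 102 100  50  38  33  68  87  87  83  89  88  89  84  82 103 116 123 120 122 122 117 235 190 172]
 [115 123  84  38  39  38  41  86 104 107 100 102  40  31  35  73  90  86  86  83  86  87  88  86  93 114 118 116 118 119 118 236 187 171]]
```

```bash
cat > avg.py <<'E'
from h import *
import cv2,sys
v0,v1,u0,u1=map(int,sys.argv[1:])
F=np.mean([imaging.grab_frame('wrist')['color'].astype(float) for _ in range(12)],0)
np.save('avg.npy',F)
np.set_printoptions(linewidth=300)
g=F.mean(2)[v0:v1,u0:u1:2]; print((g).round().astype(int)-100)
print('R-B'); print((F[...,2]-F[...,0])[v0:v1:3,u0:u1:2].round().astype(int))
E
python3 avg.py 276 302 244 336
```

```text
[[121 120 119 ... 112 111 115]
 [130 131 131 ... 136 135 140]
 [ 95  98 100 ... 116 118 142]
 ...
 [ 21   7   6 ...  18  14  20]
 [ 23   8   7 ...  17  22  34]
 [ 23  11   6 ...  16  47  75]]
R-B
[[-3 -3 -3 -4 -2 -3 -4 -3 -4 -3 -3 -2 -2 -3 -3 -4 -4 -5 -3  4  8  8  9  9  5 -4 -4 -3 -4 -4 -2 -3 -3 -3 -3 -4 -3 -3 -3 -3 -3 -3 -3 -3 -3 -4]
 [-3 -3 -4 -4 -3 -4 -3 -1  2  3  3  3  3  2 -1  2  1  1  1 -1 -4 -5 -4 -5 -5 -5 -4 -4 -5 -3 -3 -3 -3 -4 -3 -4 -3 -2  0  1  1  0 -2 -4 -4 -2]
 [-2 -2 -3 -4 -2 -2 -2 -1  5  5  6  5  5  5  2  6  7  6  6  4 -1 -2 -2 -3 -1 -2 -2 -3 -1 -2 -2 -2 -2 -2 -2 -2 -2  3  6  6  6  5  6  0 -4 -2]
 [-2 -2 -2 -3 -3 -3 -3 -3  0  3  5  5  4  0  1  5  6  6  6  2 -2 -2 -3 -3 -3 -2 -3 -2 -2 -4 -3 -3 -3 -3 -3 -3 -1  4  5  5  5  6  5  2 -4 -3]
 [-2 -1 -3 -3 -3 -3 -1 -2 -2 -3 -2 -2  0  2  2  2  2  3  2 -2 -3 -2 -3 -3 -3 -3 -3 -3 -2 -3 -3 -2 -2 -3 -3 -2 -2  2  6  4  5  6  4 -2 -4  2]
 [-2 -2 -2 -3 -2 -2 -2 -2 -2 -3 -4 -4 -4 -5 -4 -4 -5 -3 -1 -2 -4 -3 -3 -3 -2 -2 -3 -3 -3 -3 -3 -3 -2 -2 -2 -2 -3 -3 -1  5  3  0 -2 -4 -3  4]
 [-2 -2 -2 -2 -3 -4 -3 -3 -2 -2 -3 -4 -5 -3 -4 -5 -4 -2  0 -2 -2 -1 -2 -2 -2 -4 -4 -3 -3 -3 -2 -2 -1 -2 -2 -3 -4 -3 -4 -3 -3 -3 -3 -3 -1 -1]
 [-3 -1 -2 -2 -3 -2 -2 -2 -2 -3 -4 -5 -5 -5 -4 -5 -3 -2 -2 -1 -3 -3 -2 -2 -2 -2 -2 -2 -2 -2 -2 -2 -2 -3 -2 -2 -3 -3 -3 -2 -2 -2 -2 -2 -2  1]
 [-3 -2 -2 -2 -2 -2 -2 -2 -3 -4 -4 -5 -4 -4 -4 -5 -2 -1 -1 -1 -2 -3 -2 -2 -3 -2 -2 -3 -2 -3 -2 -1 -3 -2 -2 -2 -3 -2 -3 -2 -3 -3 -2 -3 -4  0]]
```

The colour difference R-B shows three ivory buttons in the pan, at about (265,281), (278,283) and (324,286). I'll raise the camera to see behind the near wall for the fourth.

```bash
python3 -m jog '[[0,0,-2.5,0,0.15,0,2.6],[-1.5,0,-3,0,0.15,0,2.6],[-3,0,-3,0,0,0,2.6],[-3,0,-2,0,0,0,2.6],[0,0,0,0,0,0,2.6]]' >/dev/null; python3 see.py; python3 - <<'E'
from h import *
F=np.mean([imaging.grab_frame('wrist')['color'].astype(float) for _ in range(12)],0); np.save('avg.npy',F)
d=(F[...,2]-F[...,0])
for v in range(270,340,2): print(v,''.join('#' if x>1 else ('+' if x>-.5 else '.') for x in d[v,236:344]), int(F[v,310].mean()))
E
```

```text
cam [ 27. 224. 463.]
rim near [289 247]
spout edge [288 267]
floor y10 [291 260]
y0 [291 267]
y-10 [291 273]
y-40 [291 292]
xL [255 266]
xR [327 267]
270 ....+.+.++.+++..................................................................................+########+.. 125
272 ............................................................................................................ 164
274 ............................................................................................................ 240
276 ............................................................................................................ 243
278 ............................................................................................................ 241
280 ............................................................................................................ 240
282 ..................................................................................................#########. 238
284 .................................................................................................+########## 237
286 ..........
[... 2420 characters left out ...]
. 96
328 ........................................+.++................................................................ 96
330 ...................................+..+....+................................................................ 95
332 ..................................++....+++..+.............................................................. 94
334 ....................................+....++................................................................. 94
336 ......................................+++................................................................... 93
338 ..................................+......+.................................................................. 93
```

Too steep: the pan is now at rows 245–270. I'll reprint that window.

```bash
python3 - <<'E'
import numpy as np
F=np.load('avg.npy'); d=(F[...,2]-F[...,0])
for v in range(240,274): print(v,''.join('#' if x>1 else ('+' if x>-.5 else '.') for x in d[v,240:344]), int(F[v,300].mean()))
E
```

```text
240 #####################++###########+.......###################++..###+..+###+..####+..+#++.############## 130
241 #############.............................+#################...............................############# 128
242 #############.............................+#################...............................############# 128
243 #############.............................+#################...............................############# 130
244 ############...............................#################...............................############# 129
245 ############...............................#################...............................############# 128
246 ###########+...............................################+...............................############# 127
247 ###########................................################................................############# 135
248 ##########..................................##############..................................############ 171
249 ##########....................................###########......................
[... 2041 characters left out ...]
##+..############# 125
268 ###########+...............+#######+.+########+..............................+##########...############# 125
269 ###########..................+++++.....+#+++++................................+.++.+++++....###########+ 126
270 +.+.++.+++..................................................................................+########+.. 127
271 ........................................................................................................ 135
272 ........................................................................................................ 162
273 ........................................................................................................ 210
```

```bash
python3 - <<'E'
import numpy as np,cv2
F=cv2.imread('pics/final.png')[:,:540]; F=cv2.GaussianBlur(cv2.resize(F,(270,300),interpolation=cv2.INTER_AREA).astype(np.float32),(0,0),1.3)
d=F[...,2]-F[...,0]
for v in range(154,206): print(v+90,''.join('#' if x>1 else ('+' if x>-.5 else '.') for x in d[v,70:190]))
E
```

```text
244 .......................................+########################+.............................................##########
245 ........................................########################..............................................##########
246 ........................................#######################+..............................................##########
247 .........................................######################...............................................##########
248 .........................................+####################+...............................................##########
249 ...........................................##################+................................................+#########
250 ............................................++###+######+++...................................................+#########
251 ............................+++++++++++++++++..................................................++++++++........#########
252 ...........................++###############++.............................................++###
[... 4699 characters left out ...]
......................................+####################################
291 #####################+............................................................######################################
292 ######################...........................................................+#####################################+
293 ######################...........................................................######################################.
294 ######################...........................................................#####################################+.
295 #####################............................................................+####################################+.
```

The three views together show four separate buttons in the pan. Roughly, in hopper x, y, they are at (-28,+11), (-12,+10), (+45,+5) and (-18,-16) mm, the last seen only in the low view. The gate is shut and the arm is clear.

```bash
python3 -c "
from workcell import status,order
s=status.sense();print(s['t'],s['force'].round(1),abs(s['joint_velocities']).max());print(order.job_done())"
```

```text
26.8 [0.7 0.6 0.4] 0.003026656537677652
the job is handed in; nothing more can be done
None
```

The job is handed in at 26.8 s: the gate was drawn to the dose stop (about 12 N) and pushed fully shut, and the scoop stands under the spout with four buttons counted in it from camera images; the four left in the hopper I did not see directly.

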